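# Load a keypad into the function tester and run its two-stage key

## Task

Draw the keypad out of its storage sleeve, set it down flat on the mat clear of sleeve and tester and let go, then take it again farther back, slide it plug first fully home into the slot of the tester, and let go. Then press the big round key on the tester down to its first click only and hold it there for about a second, and from there press it fully down until it locks, and let go of it. Leave the other things on the mat where they are.

Things in the scene. Friction and masses are not known exactly. Their poses are not given: they have to be found in the camera images.
- keypad: Loose keypad, 0.15 to 0.31 kg: grey case 146 x 48 x 22 mm high, ten white keycaps on its middle (90 x 36 mm field centred 7 mm behind the origin, to 30 mm high), a steel plug tongue 22 wide standing out 14 mm from one end. Origin: underside, middle of the overall 160 mm; x points to the plug (case x -80 to +66 mm, plug to +80), z up. Starts in the sleeve, plug and 50 to 65 mm of case out.
- keypad_plug (a point): Tip of the keypad's plug, on its axis, 11 mm above the underside. The 28 mm of case at either end carry no keys.
- keypad_tail (a point): Middle of the keypad's plain end face, 11 mm above the underside.
- sleeve: Fixed plywood storage sleeve at the robot's left: a roofed flat tunnel, outside 100 long, 64 wide, 44 mm high, inside 56 wide, 40 mm high, shut at the back, open in front; its floor is the mat (top at z = 3 mm, also under all else). Origin: centre of its underside on the mat; x points out of the mouth, which lies at x = +50 mm.
- sleeve_mouth (a point): Middle of the sleeve's mouth, on the mat.
- tester: Fixed grey tester at the robot's right: block 120 wide, 62 mm high. Origin: centre of its underside on the mat; x points out of the slot's mouth. Slot along x, floor the mat, 54 wide, 40 mm high, flaring from x = +33 to 72 mm wide at the mouth (x = +55), ending at a stop wall at x = -50 mm; 55 mm of the keypad stay out when home. Roof to x = +50; the key on it at x = -10, y = 0.
- tester_stop (a point): Middle of the stop wall at the end of the slot, 11 mm above the mat: the plug's tip rests here when the keypad is home.
- tester_mouth (a point): Middle of the mouth of the slot, on the mat.
- key_collar (a point): Top centre of the key's fixed steel collar (60 mm across, 10 mm high) on the tester's roof, 72 mm above the mat. The key is a grey round cap 42 mm across on the collar's axis, moving straight down; its untouched top stands 15 to 23 mm above this point, differing from start to start.
- key_cap (a joint): First stage of the key, metres pressed: 0 up, 0.005 at the first click (its stop). Sprung: begins to move at 1.5 N, reaches the stop at 4 N, springs back when released. Beyond it the key stands firm until about 11 N.
- key_stage (a joint): Second stage, metres pressed beyond the first: 0 up, 0.006 fully down, hard stop. Moves only under more than about 11 N and locks: it stays as far down as it was pushed and never returns, so pushing through before the first click was held spoils the run. Half pressed: key_cap above 0.004, key_stage below 0.0015.
- spool: Bystander: green spool of wire, 64 mm across, 44 mm high. Origin: centre of the underside.
- tape: Bystander: roll of tape lying flat, 90 mm across, 24 mm high. Origin: centre of the underside.
- switch_pad: Bystander: square board of nine key switches, 85 x 85 mm, 20 mm high. Origin: centre of the underside.
- bottle: Bystander: clear bottle, 64 mm across, 200 mm high, standing. Origin: centre of the underside.
- screwdriver: Bystander: screwdriver lying on the mat, about 200 mm long. Origin: near its middle, underside.
- parts_box: Bystander: open parts box 100 x 75 x 35 mm. Origin: centre of the underside.
- flux_jar: Bystander: small amber jar, 52 mm across, 60 mm high. Origin: centre of the underside.
Mind the look-alikes: they are no part of the job. Of the things that look like the keypad, take the one that is farthest from the robot's base at the start. Leave any red look-alike of the tester alone.

How it is judged:
By the outcome, as a careful person would: the job done as asked, in the order asked, and still so for the second after the job is handed in, with the robot touching nothing.
It also fails if it takes over 58 s, if anything falls off the work surface, if the arm or the gripper's body presses on something with over 40 N, if the wrist force passes 120 N, or if a joint passes its speed limit or range.

## Robot

A 6-joint arm with a two-finger parallel gripper is mounted at the origin on the work surface. World frame = base frame: x ahead of the robot, y to its left, z up, the work surface at z = 0. Lengths are in m, angles in rad, forces in N, time in s.
With the tool pointing down it reaches from about 0.35 to 0.775 m from the base axis. Payload 7.3 kg.
Tool frame: the origin (TCP) lies on the centre line of the jaws, within the pads' length; the fingertips stand 17 mm ahead of it and the grasp point (between the pads) lies 2 mm behind it (robot.tcp_to_tips is the distance from the TCP to the fingertips, in m); z points along the fingers, y is the line along which they close (so a half turn about z gives the same grasp; the last joint's range is limited). The gripper opens to 92 mm and grips with 3 to 60 N. Pads are 19 mm wide; open, the fingers measure 130 mm over their backs; the gripper's body (75 mm by 190 mm) begins 47 mm behind the grasp point.
Start: joints at [-1.304, 0.342, 1.524, -0, 1.275, -0.146], TCP at [0.211, -0.481, 0.244] pointing down, gripper open.
Joint ranges: [-2.53, 2.53], [-0.77, 2.02], [0.04, 2.7], [-1, 4.14], [0.28, 2.66], [-3.11, 3.11]. Speed limits (rad/s): [2.57, 2.57, 3.14, 3.14, 3.14, 3.14].

## Interface

Orientations are given as [roll, pitch, yaw] about the fixed x, y, z axes, in that order (R = Rz(yaw) Ry(pitch) Rx(roll)).
In Python, from cell import robot gives the robot as it stands. The module is installed in compiled form; this text tells all that it offers.
- The arm moves only by the tool carry_out, never from a script. Its argument "commands" is a list of rows, each a list of 3 entries, a list of its own where there are three numbers: the shift along the tool's x, y, z in m, then the turn about the tool's z in rad, then the opening, from 0 (shut) to 1 (fully open). In form: [[[dx, dy, dz], yaw, claw], ...]. A call has 1 to 20 rows; each row shifts and turns the commanded pose from where the row before left it, along the tool's axes as they then stand; what a row does not reach is not made up. A row lasts 1/8 s, in which the tool goes at most 62.5 mm and 10.7 degrees, less where a joint would pass 70% of its speed; a pose out of reach is approached as far as the arm can. A call is refused whole if a number of a shift passes 0.0625 or a number of a turn 0.188, either way. A call with a gripper value outside its range is refused whole. The fingers move at their own pace and stop on an object; "newtons" is the grip in N (left out, the last holds). Time passes only in rows, so rows that do not move let the fingers close. It gives the time, the measured TCP pose, the force, the opening and the grip force at its end, in the units of the state.
- robot.observe(): the state, without advancing time (a new reading comes with each control period).
- robot.read_camera(name): name is "scene" or "top"; returns a dict with "pixels" (384x512x3 uint8, red, green, blue), "fx", "fy", "cx", "cy" (pixels), "view" (4x4, takes a point from world to camera coordinates). Camera axes: x right, y up, looking along -z (the intrinsics and any distortion apply to the point x, -y, -z); pixel columns grow to the right and rows downward; lengths in m; the calibration is good to about 2 mm. A picture is of the moment at which its call begins. There is no depth.
- robot.hand_in(): hands the job in; it is judged then, once.
Trained networks look in a picture, given as the dict that the camera call returned (one of the last four; its "shot" number tells which), for a name from the list of things; names that differ only in an ending like _2 or _b are one class to them, and where a whole thing is asked for, a point or a joint stands for the part that bears it (a point fixed in the world has none). Each returns a list of dicts, best first, with "p" (0 to 1); they miss things now and then, are a little off and sometimes report something else, mostly with a low value. They report only what shows in the picture. A call takes as long as a camera call. They do not tell look-alikes from the thing itself.
- robot.find_in(picture, name): "at" ([column, row] in pixels, amid what is visible of it).
- robot.tip_of(picture, name): "at" ([column, row] in pixels: a listed point, or the origin of a listed thing).
The state is a dict: "time": time; "qpos": joint angles; "qvel": joint speeds; "joint_efforts": joint torques, N m; "tool_pos": TCP position; "tool_rot": TCP orientation; "contact_force": force on the tool from outside, world axes, zero at the start; "torque": the same for the moment, N m; "opening": finger opening in m; "grip_force": force on a finger pad.
Only numpy, scipy, OpenCV 4.12 (cv2) and the standard library are available. Lean on these libraries where they do the work, as an engineer would, in place of code of your own. Each camera call takes 0.05 s, during which the arm holds its last target. There are 200 camera calls.

## Working session

There is one attempt and no reset: what is moved stays moved. The work goes in short steps, Python scripts to look and compute and a tool call to move; the robot and the scene stay as the last step left them, time stands still between calls to the robot, and variables do not carry over. Pictures are saved under pics/ and viewed, at most 10 in all, crops included, and the job is handed in when it is done.

Besides the shell and the picture viewer there is one more tool, called after "Call:" by a JSON object that holds its "op" and its "data", one argument or row to a line. carry_out: Moves the arm, as the interface text tells. Its arguments: {"type":"object","properties":{"commands":{"type":"array"},"newtons":{"type":"number"}},"required":["commands"]}

```bash
mkdir -p pics; cat > h.py <<'E'
import numpy as np, cv2
from cell import robot
def cam(n): return robot.read_camera(n)
def save(p,f): cv2.imwrite('pics/'+f,cv2.cvtColor(p['pixels'],cv2.COLOR_RGB2BGR))
def ray(p,uv):
    V=np.array(p['view']);R=V[:3,:3];c=-R.T@V[:3,3]
    d=R.T@np.array([(uv[0]-p['cx'])/p['fx'],-(uv[1]-p['cy'])/p['fy'],-1.])
    return c,d
def at(p,uv,z):
    c,d=ray(p,uv);return c+d*(z-c[2])/d[2]
def proj(p,X):
    V=np.array(p['view']);q=V[:3,:3]@np.array(X)+V[:3,3]
    return np.array([p['cx']+p['fx']*q[0]/-q[2],p['cy']+p['fy']*-q[1]/-q[2]])
def tri(p1,u1,p2,u2):
    c1,d1=ray(p1,u1);c2,d2=ray(p2,u2);d1/=np.linalg.norm(d1);d2/=np.linalg.norm(d2)
    A=np.stack([d1,-d2],1);t=np.linalg.lstsq(A,c2-c1,rcond=None)[0]
    a=c1+t[0]*d1;b=c2+t[1]*d2;return (a+b)/2,np.linalg.norm(a-b)
E
python3 - <<'E'
from h import *
np.set_printoptions(precision=4,suppress=True)
P={n:cam(n) for n in('scene','top')}
for n,p in P.items():
    save(p,n+'0.png');print(n,{k:p[k] for k in p if k not in('pixels','view')},ray(p,(256,192)))
    for o,z in(('keypad',.014),('keypad_plug',.014),('keypad_tail',.014),('sleeve',.003),('sleeve_mouth',.003),('tester',.003),('tester_stop',.014),('tester_mouth',.003),('key_collar',.075)):
        for r in robot.tip_of(p,o)[:3]: print(n,o,np.round(r['at'],1),round(r['p'],2),at(p,r['at'],z)[:2])
o=robot.observe();print(o['tool_pos'],o['tool_rot'],o['opening'],o['contact_force'])
E
```

```text
scene {'fx': 440.4670921195782, 'fy': 440.4670921195782, 'cx': 254.89148677606275, 'cy': 199.20450756284353, 'shot': 1} (array([1.0919, 0.6108, 0.8621]), array([-0.5536, -0.5107, -0.658 ]))
scene keypad [317. 290.] 0.81 [0.5369 0.2937]
scene keypad [397.8 215. ] 0.67 [0.1825 0.3053]
scene keypad [104.2 215.9] 0.39 [ 0.7366 -0.2862]
scene keypad_plug [373.  201.6] 0.81 [0.1815 0.2257]
scene keypad_plug [286.6 264.5] 0.78 [0.5265 0.1926]
scene keypad_plug [213.  166.2] 0.65 [ 0.3798 -0.2296]
scene sleeve [329.6 292.4] 0.88 [0.515  0.3155]
scene sleeve_mouth [330.4 293.1] 0.72 [0.5154 0.3181]
scene sleeve_mouth [309.9 283.8] 0.68 [0.5268 0.2662]
scene sleeve_mouth [287.3 218.1] 0.17 [0.3907 0.0826]
scene tester [241.4 133.9] 0.73 [ 0.1779 -0.3021]
scene tester [155.5 260.9] 0.69 [ 0.735  -0.0624]
scene tester [352.9 255.8] 0.66 [0.3824 0.2927]
scene tester_stop [232.6 123.9] 0.64 [ 0.1654 -0.3574]
scene tester_mouth [251.8 138.4] 0.98 [ 0.1734 -0.2567]
scene tester_mouth [179.1 199. ] 0.96 [ 0.5441 -0.1991]
scene tester_mouth [298.9 361.4] 0.27 [0.6994 0.3704]
scene key_collar [243.8 11
[... 315 characters left out ...]
p keypad [176.7 176.2] 0.55 [0.5236 0.266 ]
top keypad_plug [201.5 178.5] 0.72 [0.5187 0.1946]
top keypad_plug [193.9 302.3] 0.55 [0.1671 0.2048]
top keypad_tail [132.5 306. ] 0.67 [0.1526 0.3777]
top sleeve [161.  175.2] 0.62 [0.5265 0.3135]
top sleeve_mouth [179. 175.] 0.79 [0.5283 0.2614]
top tester_mouth [354.2 307.6] 0.88 [ 0.1617 -0.2502]
top tester_mouth [170.1 225. ] 0.61 [0.3832 0.2819]
top tester_mouth [335.7 169.7] 0.6 [ 0.5548 -0.1924]
top key_collar [384.5 311.8] 0.71 [ 0.1643 -0.317 ]
top key_collar [170.1 227.5] 0.67 [0.3766 0.2687]
top key_collar [363.8 167.1] 0.56 [ 0.5551 -0.2576]
[ 0.2106 -0.4809  0.2437] [3.1415 0.     0.4128] 0.09179154040150195 [-0.1568 -0.7157  0.535 ]
```

View pics/scene0.png

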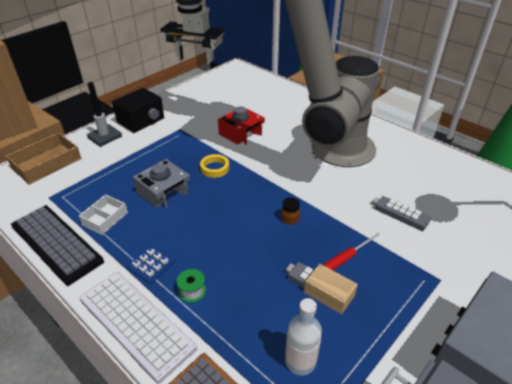

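View pics/top0.png

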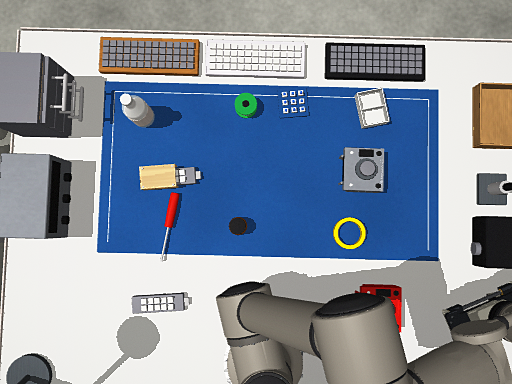

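The scene shows the grey tester at about (162,180) with its slot facing the sleeve. The sleeve at (330,287) has the keypad's plug end sticking out at (290,268). A decoy keypad lies at (400,212) and a red tester at (240,125). The top view has the sleeve at (157,176), the plug tip at (201,176), the tester at (365,170) and the decoys at (160,302) and (383,305).

```bash
python3 - <<'E'
from h import *
np.set_printoptions(precision=4,suppress=True)
p=cam('top');s=cam('scene')
def crop(p,x,y,w,h,k): 
    im=cv2.cvtColor(p['pixels'],cv2.COLOR_RGB2BGR)[y:y+h,x:x+w]; return cv2.resize(im,None,fx=k,fy=k,interpolation=cv2.INTER_CUBIC)
A=crop(p,132,150,80,50,5);B=crop(p,332,140,80,60,5);C=crop(s,275,250,90,65,4);D=crop(s,125,150,75,70,4)
M=np.zeros((600,800,3),np.uint8)
for im,x,y in((A,0,0),(B,400,0),(C,0,310),(D,400,310)): 
    h=min(im.shape[0],600-y);w=min(im.shape[1],800-x);M[y:y+h,x:x+w]=im[:h,:w]
cv2.imwrite('pics/m1.png',M)
E
```

```text
(no output)
```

View pics/m1.png

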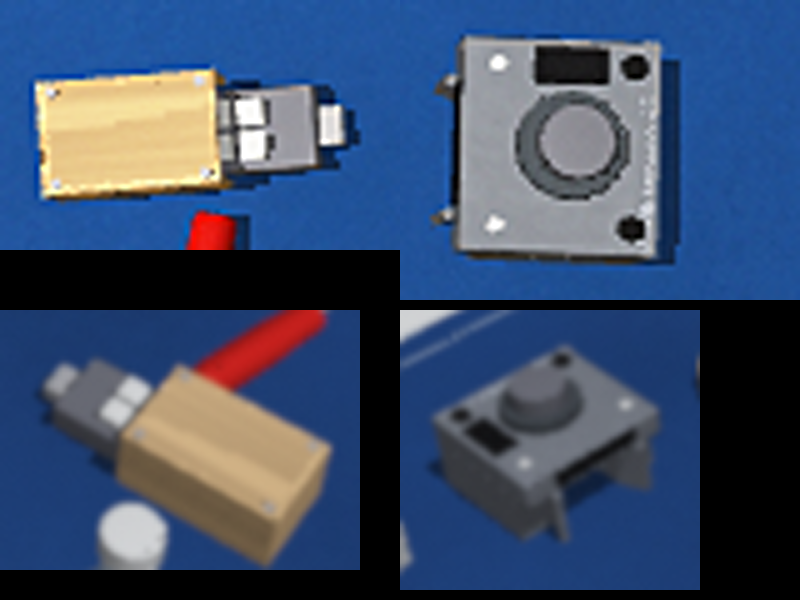

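```bash
python3 - <<'E'
from h import *
np.set_printoptions(precision=4,suppress=True)
p=cam('top');s=cam('scene')
T=lambda x,y,ox,oy,k:((x+.0)/k+ox-.4,y/k+oy-.4)
def rect(p,pts,z,name):
    W=np.array([at(p,u,z)[:2] for u in pts]);a,b,c,d=W
    f=(a+b)/2-(c+d)/2; g=(a+d)/2-(b+c)/2   # f: axis dir
    print(name,W.tolist() and W.mean(0),'axis deg',np.degrees(np.arctan2(f[1],f[0])),'perp',np.degrees(np.arctan2(g[1],g[0])),np.linalg.norm(f),np.linalg.norm(g),'front',(a+b)/2)
# order a,b = mouth side
rect(p,[T(*q,132,150,5) for q in((214,70),(224,186),(42,198),(37,82))],.047,'sleeve')
rect(p,[T(x-400,y,332,140,5) for x,y in((462,37),(457,250),(658,257),(660,42))],.065,'tester')
rect(p,[T(*q,132,150,5) for q in((313,85),(319,167),(219,168),(217,90))],.025,'case')
for n,q in(('plug1',(343,105)),('plug2',(347,145))): print(n,at(p,T(*q,132,150,5),.016))
print('collar',at(p,T(173,146,332,140,5),.075),'cap',at(p,T(177,142,332,140,5),.094))
rect(s,[T(*q,275,250,4) for q in((180,367-0-310+310-310),(117,440-310),(270,518-310),(330,445-310))],.047,'sleeve s')
rect(s,[T(x-400,y-310,125,150,4) for x,y in((660,412),(523,500),(433,413),(566,347))],.065,'tester s')
t1=tri(p,T(345,125,132,150,5),s,T(57,385-310,275,250,4));print('plugtri',t1)
c=tri(p,T(177,142,332,140,5),s,T(538-400,385-310,125,150,4));print('captri',c)
for i in range(2):
  p=cam('top');s=cam('scene')
  for n in('sleeve_mouth','keypad_plug','tester_mouth','key_collar','tester_stop'):
    for q,m,z in((p,'top',0),(s,'sc',0)):
        z={'sleeve_mouth':.003,'keypad_plug':.014,'tester_mouth':.003,'key_collar':.075,'tester_stop':.014}[n]
        print(n,m,[at(q,r['at'],z)[:2].round(4).tolist() for r in robot.tip_of(q,n) if at(q,r['at'],z)[0]>.45 and r['p']>.4])
E
```

```text
sleeve [0.5185 0.3144] axis deg -84.75902523783292 perp 5.865913988407378 0.10084984322585741 0.06558126852951095 front [0.5231 0.2642]
tester [ 0.5516 -0.2589] axis deg 89.66285731959498 perp -0.3968914678432114 0.11047599614816939 0.11926396281149824 front [ 0.5519 -0.2037]
case [0.5262 0.2406] axis deg -86.83973064742688 perp 4.811325387272037 0.055908075356534234 0.04593044969735263 front [0.5278 0.2127]
plug1 [0.5412 0.1988 0.016 ]
plug2 [0.5182 0.1958 0.016 ]
collar [ 0.5506 -0.2642  0.075 ] cap [ 0.5505 -0.262   0.094 ]
sleeve s [0.5206 0.3157] axis deg -81.79845896040301 perp -176.10239134448852 0.09660482114418696 0.0661828238515365 front [0.5275 0.2679]
tester s [ 0.5555 -0.2542] axis deg 85.83858173177404 perp 179.11301966261877 0.1170540494334846 0.12019971663108735 front [ 0.5597 -0.1959]
plugtri (array([0.5293, 0.1998, 0.0079]), np.float64(0.00403071373014811))
captri (array([ 0.5515, -0.2639,  0.0858]), np.float64(0.00012174609942720243))
sleeve_mouth top [[0.5272, 0.27]]
sleeve_mouth sc [[0.5211, 0.2645]]
keypad_plug top [[0.5159, 0.2028]]
keypad_plug sc [[0.5259, 0.1988]]
tester_mouth top [[0.5563, -0.1944], [0.521, 0.275]]
tester_mouth sc [[0.5444, -0.2006]]
key_collar top [[0.5554, -0.2681]]
key_collar sc [[0.5575, -0.2711]]
tester_stop top []
tester_stop sc []
sleeve_mouth top [[0.5301, 0.2719]]
sleeve_mouth sc [[0.5237, 0.2669]]
keypad_plug top [[0.5329, 0.2019]]
keypad_plug sc [[0.5207, 0.1922]]
tester_mouth top [[0.5485, -0.1852]]
tester_mouth sc [[0.541, -0.2033]]
key_collar top [[0.549, -0.2656]]
key_collar sc [[0.5522, -0.2723]]
tester_stop top []
tester_stop sc []
```

Call:
{"op": "carry_out", "data": {
  "commands": [
    [[0,0,0],-0.178,0.85],
    [[0,0,0],-0.178,0.85],
    [[0,0,0],-0.178,0.85],
    [[0,0,0],-0.178,0.85],
    [[0,0,0],-0.178,0.85],
    [[0,0,0],-0.178,0.85],
    [[0,0,0],-0.178,0.85],
    [[0.02,0.05,0],0,0.85],
    [[0.05,0.05,0],0,0.85],
    [[0.05,0.05,0],0,0.85],
    [[0.05,0.05,0],0,0.85],
    [[0.05,0.03,0],0,0.85],
    [[0.05,0,0],0,0.85],
    [[0.05,0,0],0,0.85],
    [[0.05,0,0],0,0.85],
    [[0.05,0,0],0,0.85],
    [[0.05,0,0],0,0.85],
    [[0.05,0,0],0,0.85],
    [[0.05,0,0],0,0.85],
    [[0.03,0,0],0,0.85]
  ]
}}

```text
time: 4.9
tool_pos: [0.3707, 0.1201, 0.2439]
tool_rot: [3.141, -0.0, 1.661]
contact_force: [0.1, -0.9, -0.3]
opening: 0.0783
grip_force: 0.0
```

```bash
cat >> h.py <<'E'
def delta(x,y,z,yaw):
    o=robot.observe();P=np.array(o['tool_pos']);w=o['tool_rot'][2]
    d=np.array([x,y,z])-P;c,s=np.cos(w),np.sin(w)
    print('pos',P.round(4),'rot',np.round(o['tool_rot'],4),'t',o['time'],'F',np.round(o['contact_force'],2))
    print('tool shift',np.round([d[0]*c+d[1]*s,d[0]*s-d[1]*c,-d[2]],4),'turn',round(w-yaw,4))
E
python3 - <<'E'
from h import *
delta(.526,.227,.022,1.658)
E
```

```text
pos [0.3707 0.1201 0.2439] rot [ 3.1410e+00 -2.0000e-04  1.6606e+00] t 4.9 F [ 0.06 -0.94 -0.25]
tool shift [0.0926 0.1643 0.2219] turn 0.0026
```

Call:
{"op": "carry_out", "data": {
  "commands": [
    [[0.023,0.041,0],0,0.85],
    [[0.023,0.041,0],0,0.85],
    [[0.023,0.041,0],0,0.85],
    [[0.023,0.041,0],0,0.85],
    [[0,0,0.05],0,0.85],
    [[0,0,0.05],0,0.85],
    [[0,0,0.04],0,0.85],
    [[0,0,0.02],0,0.85],
    [[0,0,0],0,0.85]
  ]
}}

```text
time: 6.02
tool_pos: [0.5255, 0.2239, 0.0821]
tool_rot: [-3.138, 0.001, 1.659]
contact_force: [0.5, 0.3, 0.4]
opening: 0.0783
grip_force: 0.0
```

```bash
python3 - <<'E'
from h import *
delta(.526,.227,.022,1.658)
p=cam('top');s=cam('scene')
def crop(p,x,y,w,h,k): 
    im=cv2.cvtColor(p['pixels'],cv2.COLOR_RGB2BGR)[y:y+h,x:x+w]; return cv2.resize(im,None,fx=k,fy=k,interpolation=cv2.INTER_CUBIC)
cv2.imwrite('pics/m2.png',np.hstack([crop(p,130,120,100,120,4),crop(s,260,200,100,120,4)]))
E
```

```text
pos [0.5255 0.2239 0.0821] rot [-3.1379e+00  8.0000e-04  1.6588e+00] t 6.025 F [0.49 0.27 0.45]
tool shift [0.0031 0.0008 0.0601] turn 0.0008
```

View pics/m2.png

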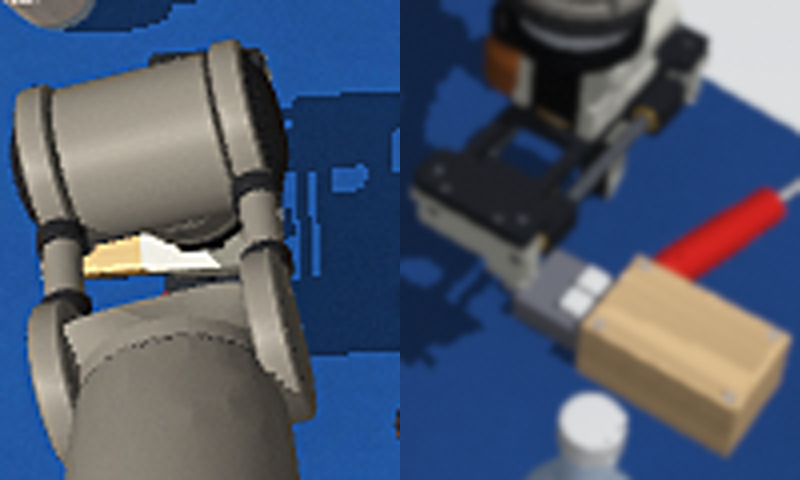

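The top view is mostly hidden by the arm at (150,170). The scene view shows the open jaws over the bare front end of the keypad at about (395,270) in the crop, clear of the bottle, sleeve and screwdriver. I'll go down and grip.

Call:
{"op": "carry_out", "data": {
  "commands": [
    [[0.003,0.001,0.025],0,0.85],
    [[0,0,0.02],0,0.85],
    [[0,0,0.014],0,0.85],
    [[0,0,0],0,0.85],
    [[0,0,0],0,0.3],
    [[0,0,0],0,0.3],
    [[0,0,0],0,0.3],
    [[0,0,0],0,0.3],
    [[0,0,0],0,0.3]
  ],
  "newtons": 25
}}

```text
time: 7.25
tool_pos: [0.5273, 0.2272, 0.0251]
tool_rot: [3.141, 0.0, 1.659]
contact_force: [-0.7, -1.1, 5.1]
opening: 0.0476
grip_force: 24.9
```

Call:
{"op": "carry_out", "data": {
  "commands": [
    [[-0.01,0,0],0,0.3],
    [[-0.02,0,0],0,0.3],
    [[-0.02,0,0],0,0.3],
    [[-0.02,0,0],0,0.3],
    [[-0.02,0,0],0,0.3],
    [[-0.02,0,0],0,0.3],
    [[-0.02,0,0],0,0.3],
    [[-0.02,0,0],0,0.3],
    [[-0.02,0,0],0,0.3],
    [[-0.02,0,0],0,0.3],
    [[-0.02,0.002,0],0.03,0.3],
    [[-0.02,0.002,0],0.03,0.3],
    [[-0.01,0,0],0.03,0.3],
    [[0,0,0],0,0.3]
  ]
}}

```text
time: 9.0
tool_pos: [0.5512, -0.0142, 0.0251]
tool_rot: [3.141, 0.001, 1.567]
contact_force: [0.3, -2.1, 5.1]
opening: 0.048
grip_force: 24.9
```

```bash
python3 - <<'E'
from h import *
delta(.5525,-.005,.022,1.571)
p=cam('top');s=cam('scene')
for n in('keypad_tail','keypad_plug'):
  for q in(p,s): print(n,[(at(q,r['at'],.014)[:2].round(4).tolist(),round(r['p'],2)) for r in robot.tip_of(q,n)])
def crop(p,x,y,w,h,k): 
    im=cv2.cvtColor(p['pixels'],cv2.COLOR_RGB2BGR)[y:y+h,x:x+w]; return cv2.resize(im,None,fx=k,fy=k,interpolation=cv2.INTER_CUBIC)
cv2.imwrite('pics/m3.png',np.hstack([crop(p,130,130,130,100,3),crop(s,180,180,130,100,3)]))
E
```

```text
pos [ 0.5512 -0.0142  0.0251] rot [3.1408e+00 1.2000e-03 1.5668e+00] t 9.0 F [ 0.26 -2.14  5.12]
tool shift [0.0092 0.0013 0.0031] turn -0.0042
keypad_tail [([0.1552, 0.375], 0.82), ([0.5538, 0.1185], 0.66), ([0.6988, 0.3703], 0.28)]
keypad_tail [([0.5557, 0.1184], 0.85), ([0.1611, 0.3775], 0.56)]
keypad_plug [([0.5586, 0.121], 0.39)]
keypad_plug [([0.1742, 0.2298], 0.62), ([0.5498, -0.0467], 0.61)]
```

View pics/m3.png

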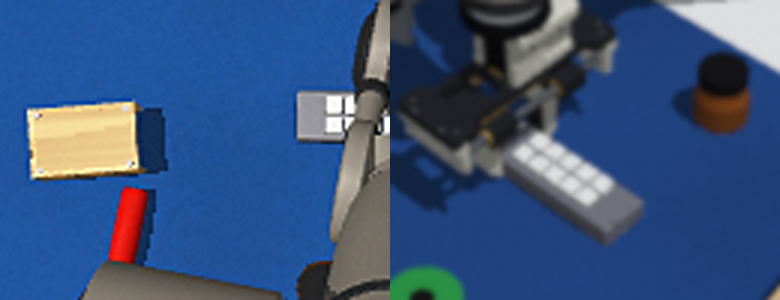

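Top crop: the keypad is out, with its tail edge at (298,115), well clear of the sleeve mouth at (140,140). The scene view shows it lying flat on the mat, tail at (625,215), held at its plug end. Now I let go and take it again at the tail.

Call:
{"op": "carry_out", "data": {
  "commands": [
    [[0,0,0],0,0.8],
    [[0,0,0],0,0.8],
    [[0,0,0],0,0.8],
    [[0,0,0],0,0.8],
    [[0,0,0],0,0.8],
    [[0,0,-0.03],0,0.8],
    [[0,0,-0.04],0,0.8],
    [[0.03,0,0],0,0.8],
    [[0.03,0,0],0,0.8],
    [[0.03,0,0],0,0.8],
    [[0.029,0,0],0,0.8],
    [[0,0,0],0,0.8],
    [[0,0,0],0,0.8]
  ]
}}

```text
time: 10.92
tool_pos: [0.5513, 0.1069, 0.0946]
tool_rot: [-3.141, 0.0, 1.569]
contact_force: [-0.2, 0.4, -0.5]
opening: 0.0736
grip_force: 0.0
```

```bash
python3 - <<'E'
from h import *
delta(.5525,.1045,.025,1.571)
p=cam('top');s=cam('scene')
for n in('keypad_tail','keypad_plug'):
  for q in(p,s): print(n,[(at(q,r['at'],.014)[:2].round(4).tolist(),round(r['p'],2)) for r in robot.tip_of(q,n)])
def crop(p,x,y,w,h,k): 
    im=cv2.cvtColor(p['pixels'],cv2.COLOR_RGB2BGR)[y:y+h,x:x+w]; return cv2.resize(im,None,fx=k,fy=k,interpolation=cv2.INTER_CUBIC)
cv2.imwrite('pics/m4.png',np.hstack([crop(p,190,120,220,100,3.6)[:,:],])) 
cv2.imwrite('pics/m4b.png',crop(s,120,140,200,140,4))
E
```

```text
pos [0.5513 0.1069 0.0946] rot [-3.1414e+00  5.0000e-04  1.5692e+00] t 10.925 F [-0.21  0.39 -0.5 ]
tool shift [-0.0024  0.0012  0.0696] turn -0.0018
keypad_tail []
keypad_tail [([0.1612, 0.3819], 0.82), ([0.5491, 0.1178], 0.79), ([0.7341, 0.078], 0.2)]
keypad_plug [([0.5441, -0.0426], 0.59), ([0.742, -0.0641], 0.42)]
keypad_plug [([0.5471, -0.0444], 0.83), ([0.1712, 0.223], 0.57), ([0.7052, 0.3713], 0.48)]
```

View pics/m4.png

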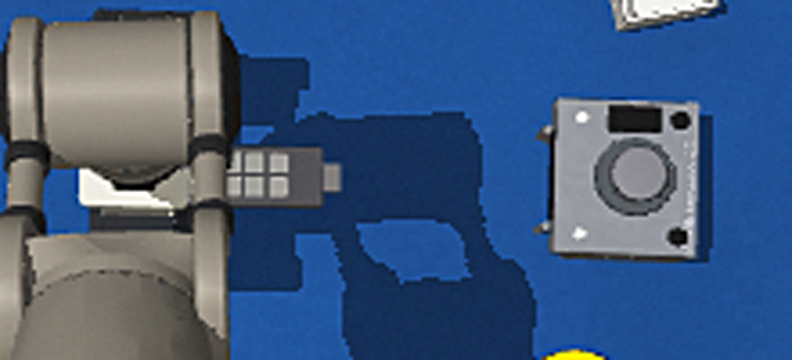

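The top view shows the released keypad straight on the mat, plug at (332,177), and the tester's mouth at (545,180), nearly collinear. The gripper is over the tail, so I'll take the remaining offset and angle from edge fits.

```bash
python3 - <<'E'
from h import *
np.set_printoptions(precision=4,suppress=True)
p=cam('top')
hsv=cv2.cvtColor(p['pixels'],cv2.COLOR_RGB2HSV)
m=((hsv[...,1]<60)&(hsv[...,2]>90)).astype(np.uint8)
k=np.ones((9,9),np.uint8)
r=np.zeros_like(m);r[140:200,335:392]=m[140:200,335:392]
r=cv2.morphologyEx(cv2.morphologyEx(r,cv2.MORPH_CLOSE,k),cv2.MORPH_OPEN,k)
c=max(cv2.findContours(r,0,1)[0],key=cv2.contourArea)[:,0]
W=np.array([at(p,u,.065)[:2] for u in c],np.float32)
print('roof',cv2.minAreaRect(W))
for f in(0,1):
  for sgn in(-1,1):
    o=1-f;lo,hi=W[:,o].min(),W[:,o].max();mid=W[:,f].mean()
    q=W[(np.sign(W[:,f]-mid)==sgn)&(W[:,o]>lo+.02)&(W[:,o]<hi-.02)]
    e=cv2.fitLine(q,cv2.DIST_HUBER,0,.001,.001).ravel();print('edge',f,sgn,np.degrees(np.arctan(e[1]/e[0])),e[2:])
T=lambda x,y:(x/3.6+190-.4,y/3.6+120-.4)
for n,u,z in(('c1',(321,148),.025),('c2',(322,205),.025),('plug a',(341,164),.016),('plug b',(341,191),.016),('fl a',(546,131),.043),('fl b',(543,229),.043)):print(n,at(p,T(*u),z))
print('row of x const',[at(p,(u,169),.025)[:2] for u in(250,350)],'view of tcp axis', )
E
```

```text
roof ((0.5515148043632507, -0.2592156231403351), (0.11773547530174255, 0.10828028619289398), 0.6908736228942871)
edge 0 -1 88.11306 [ 0.4938 -0.2571]
edge 0 1 -88.60712 [ 0.6099 -0.2621]
edge 1 -1 -2.3199944 [ 0.5524 -0.3122]
edge 1 1 0.6908679 [ 0.5518 -0.2051]
c1 [ 0.574  -0.0258  0.025 ]
c2 [ 0.5286 -0.0276  0.025 ]
plug a [ 0.5628 -0.0424  0.016 ]
plug b [ 0.5411 -0.0429  0.016 ]
fl a [ 0.5892 -0.2009  0.043 ]
fl b [ 0.5121 -0.1996  0.043 ]
row of x const [array([0.5482, 0.0558]), array([ 0.5552, -0.2295])] view of tcp axis
```

View pics/m4b.png

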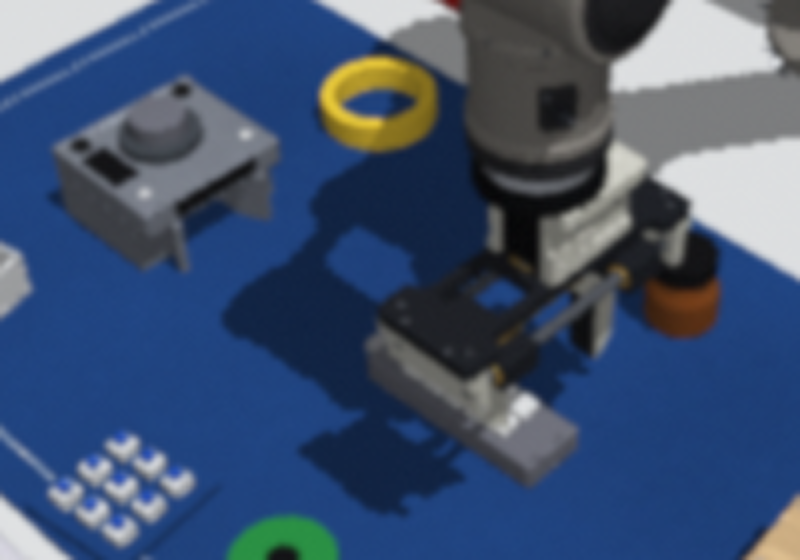

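The scene crop shows the tester's open mouth at (215,200) facing the keypad, tail at (555,445), with the jaws above the tail end and the jar clear. The fits put both axes at x ≈ 0.551, parallel to y, so I grip the tail now.

Call:
{"op": "carry_out", "data": {
  "commands": [
    [[-0.002,0,0.03],0,0.8],
    [[0,0,0.025],0,0.8],
    [[0,0,0.015],0,0.8],
    [[0,0,0],0,0.8],
    [[0,0,0],0,0.3],
    [[0,0,0],0,0.3],
    [[0,0,0],0,0.3],
    [[0,0,0],0,0.3],
    [[0,0,0],0,0.3],
    [[-0.02,0,0],0,0.3],
    [[-0.03,0,0],0,0.3],
    [[-0.03,0,0],0,0.3],
    [[-0.03,0,0],0,0.3],
    [[-0.03,0,0],0,0.3],
    [[-0.02,0,0],0,0.3],
    [[0,0,0],0,0.3]
  ],
  "newtons": 30
}}

```text
time: 13.28
tool_pos: [0.5515, -0.0571, 0.0253]
tool_rot: [3.14, 0.002, 1.567]
contact_force: [-0.5, -3.7, 4.5]
opening: 0.0476
grip_force: 30.0
```

```bash
python3 - <<'E'
from h import *
o=robot.observe();print(o['opening'],o['grip_force'])
delta(.5515,-.158,.025,1.571)
p=cam('top');s=cam('scene')
def crop(p,x,y,w,h,k): 
    im=cv2.cvtColor(p['pixels'],cv2.COLOR_RGB2BGR)[y:y+h,x:x+w]; return cv2.resize(im,None,fx=k,fy=k,interpolation=cv2.INTER_CUBIC)
cv2.imwrite('pics/m5.png',np.vstack([crop(p,240,140,160,60,5),crop(s,130,150,160,60,5)]))
E
```

```text
0.04757092461089056 29.996215403079987
pos [ 0.5515 -0.0571  0.0253] rot [3.1400e+00 1.6000e-03 1.5672e+00] t 13.275 F [-0.5  -3.67  4.47]
tool shift [-0.1009  0.0003  0.0003] turn -0.0038
```

View pics/m5.png

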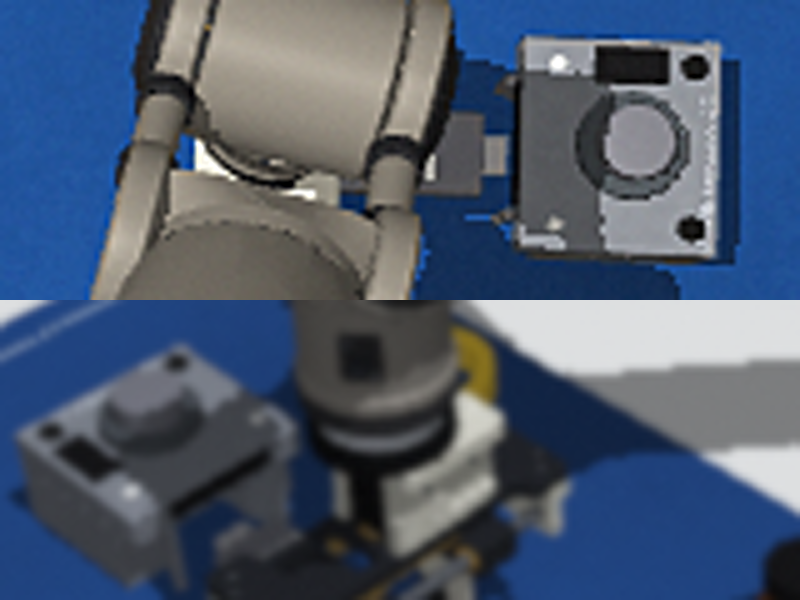

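Top crop: the plug tip at (507,155) stands between the flares at (505,85) and (505,215), centred. I slide it in and watch the force.

Call:
{"op": "carry_out", "data": {
  "commands": [
    [[-0.012,0,0],-0.002,0.3],
    [[-0.012,0,0],-0.002,0.3],
    [[-0.012,0,0],0,0.3],
    [[-0.012,0,0],0,0.3],
    [[-0.012,0,0],0,0.3],
    [[-0.01,0,0],0,0.3],
    [[-0.01,0,0],0,0.3],
    [[0,0,0],0,0.3]
  ]
}}

```text
time: 14.38
tool_pos: [0.5514, -0.135, 0.0253]
tool_rot: [3.141, 0.0, 1.573]
contact_force: [-0.8, 0.1, 6.1]
opening: 0.0476
grip_force: 30.0
```

Call:
{"op": "carry_out", "data": {
  "commands": [
    [[-0.005,0,0],0,0.3],
    [[-0.004,0,0],0,0.3],
    [[-0.004,0,0],0,0.3],
    [[-0.003,0,0],0,0.3],
    [[-0.002,0,0],0,0.3],
    [[0,0,0],0,0.3]
  ]
}}

```text
time: 15.12
tool_pos: [0.5514, -0.1517, 0.0253]
tool_rot: [3.141, -0.001, 1.573]
contact_force: [0.1, 4.4, 7.9]
opening: 0.0476
grip_force: 30.0
```

Call:
{"op": "carry_out", "data": {
  "commands": [
    [[-0.002,0,0],0,0.3],
    [[-0.002,0,0],0,0.3],
    [[0,0,0],0,0.3]
  ]
}}

```text
time: 15.5
tool_pos: [0.5514, -0.1557, 0.0253]
tool_rot: [3.141, -0.001, 1.573]
contact_force: [0.5, 5.2, 8.1]
opening: 0.0478
grip_force: 30.0
```

Call:
{"op": "carry_out", "data": {
  "commands": [
    [[-0.002,0,0],0,0.3],
    [[-0.002,0,0],0,0.3],
    [[0,0,0],0,0.3]
  ]
}}

```text
time: 15.88
tool_pos: [0.5514, -0.1565, 0.0253]
tool_rot: [3.142, -0.005, 1.573]
contact_force: [1.6, 18.3, 11.1]
opening: 0.0477
grip_force: 30.0
```

Call:
{"op": "carry_out", "data": {
  "commands": [
    [[-0.001,0,0],0,0.3],
    [[0,0,0],0,0.3],
    [[0,0,0],0,0.75],
    [[0,0,0],0,0.75],
    [[0,0,0],0,0.75],
    [[0,0,0],0,0.75],
    [[0,0,-0.03],0,0.75],
    [[0,0,-0.05],0,0.75],
    [[0,0,-0.05],0,0.75],
    [[0.05,0,0],0,0.2],
    [[0.05,0,0],0,0],
    [[0.03,0,0],0,0],
    [[0,0,0],0,0],
    [[0,0,0],0,0]
  ]
}}

```text
time: 17.62
tool_pos: [0.551, -0.0324, 0.1547]
tool_rot: [3.141, 0.001, 1.573]
contact_force: [0.1, -0.4, 0.1]
opening: 0.0234
grip_force: 0.0
```

```bash
python3 - <<'E'
from h import *
delta(.5515,-.264,.15,1.571)
p=cam('top');s=cam('scene')
for n in('keypad_tail','key_collar'):
  z={'keypad_tail':.014,'key_collar':.075}[n]
  for q in(p,s): print(n,[(at(q,r['at'],z)[:2].round(4).tolist(),round(r['p'],2)) for r in robot.tip_of(q,n)])
def crop(p,x,y,w,h,k): 
    im=cv2.cvtColor(p['pixels'],cv2.COLOR_RGB2BGR)[y:y+h,x:x+w]; return cv2.resize(im,None,fx=k,fy=k,interpolation=cv2.INTER_CUBIC)
cv2.imwrite('pics/m6.png',np.hstack([crop(p,300,140,100,60,4),crop(s,130,150,100,60,4)]))
E
```

```text
pos [ 0.551  -0.0324  0.1547] rot [3.1415e+00 5.0000e-04 1.5726e+00] t 17.625 F [ 0.06 -0.42  0.11]
tool shift [-2.316e-01  1.000e-04  4.700e-03] turn 0.0016
keypad_tail [([0.5566, -0.1402], 0.74), ([0.1504, 0.3762], 0.38)]
keypad_tail [([0.1619, 0.3872], 0.96), ([0.5514, -0.1511], 0.6)]
key_collar [([0.5553, -0.2648], 0.91), ([0.1771, -0.3067], 0.84)]
key_collar [([0.5533, -0.2639], 0.97), ([0.1758, -0.3068], 0.88), ([0.7678, -0.0126], 0.58)]
```

View pics/m6.png

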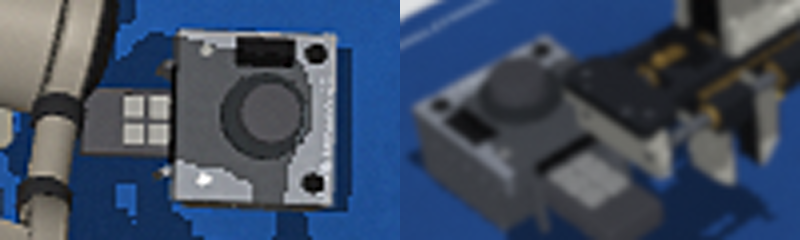

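Top crop: the keypad is in the slot, its tail edge at (82,120). That is about 55 mm out of the mouth, so it is home, and nothing else has moved. Now over the key, with the fingers closed.

Call:
{"op": "carry_out", "data": {
  "commands": [
    [[-0.045,0,0],0,0],
    [[-0.045,0,0],0,0],
    [[-0.045,0,0],0,0],
    [[-0.045,0,0],0,0],
    [[-0.045,0.001,0],0,0],
    [[-0.007,0,0.01],0,0],
    [[0,0,0.012],0,0],
    [[0,0,0.008],0,0],
    [[0,0,0],0,0],
    [[0,0,0],0,0]
  ]
}}

```text
time: 19.18
tool_pos: [0.5527, -0.263, 0.1251]
tool_rot: [3.141, 0.0, 1.574]
contact_force: [0.4, -0.5, -0.1]
opening: 0.0005
grip_force: 0.0
```

Call:
{"op": "carry_out", "data": {
  "commands": [
    [[0,0,0.004],0,0],
    [[0,0,0.004],0,0],
    [[0,0,0],0,0]
  ]
}}

```text
time: 19.55
tool_pos: [0.5521, -0.2635, 0.1163]
tool_rot: [-3.141, -0.0, 1.573]
contact_force: [-0.2, 0.2, -1.1]
opening: 0.0006
grip_force: 0.0
```

Call:
{"op": "carry_out", "data": {
  "commands": [
    [[0,0,0.002],0,0],
    [[0,0,0],0,0]
  ]
}}

```text
time: 19.8
tool_pos: [0.5523, -0.2636, 0.1146]
tool_rot: [-3.141, -0.0, 1.573]
contact_force: [0.1, 0.1, -0.6]
opening: 0.0004
grip_force: 0.0
```

Call:
{"op": "carry_out", "data": {
  "commands": [
    [[0,0,0.002],0,0],
    [[0,0,0],0,0]
  ]
}}

```text
time: 20.05
tool_pos: [0.5523, -0.2636, 0.1126]
tool_rot: [-3.141, -0.0, 1.573]
contact_force: [-0.0, -0.5, 0.9]
opening: 0.0004
grip_force: 0.0
```

Call:
{"op": "carry_out", "data": {
  "commands": [
    [[0,0,0.001],0,0],
    [[0,0,0],0,0]
  ]
}}

```text
time: 20.3
tool_pos: [0.5523, -0.2636, 0.1117]
tool_rot: [-3.142, 0.0, 1.573]
contact_force: [-0.0, -0.2, -0.2]
opening: 0.0006
grip_force: 0.0
```

Call:
{"op": "carry_out", "data": {
  "commands": [
    [[0,0,0.001],0,0],
    [[0,0,0],0,0]
  ]
}}

```text
time: 20.55
tool_pos: [0.5523, -0.2636, 0.1107]
tool_rot: [-3.141, 0.0, 1.573]
contact_force: [0.0, 0.2, -0.7]
opening: 0.0005
grip_force: 0.0
```

Call:
{"op": "carry_out", "data": {
  "commands": [
    [[0,0,0.001],0,0],
    [[0,0,0],0,0]
  ]
}}

```text
time: 20.8
tool_pos: [0.5523, -0.2636, 0.1096]
tool_rot: [-3.141, -0.0, 1.573]
contact_force: [0.5, -0.2, 1.0]
opening: 0.0008
grip_force: 0.0
```

Call:
{"op": "carry_out", "data": {
  "commands": [
    [[0,0,0.001],0,0],
    [[0,0,0],0,0]
  ]
}}

```text
time: 21.05
tool_pos: [0.5523, -0.2636, 0.1086]
tool_rot: [-3.141, -0.0, 1.573]
contact_force: [0.2, 0.8, -0.1]
opening: 0.0003
grip_force: 0.0
```

Call:
{"op": "carry_out", "data": {
  "commands": [
    [[0,0,0.001],0,0],
    [[0,0,0],0,0]
  ]
}}

```text
time: 21.3
tool_pos: [0.5523, -0.2636, 0.1076]
tool_rot: [-3.141, 0.0, 1.573]
contact_force: [-0.3, 0.6, -1.0]
opening: 0.0003
grip_force: 0.0
```

Call:
{"op": "carry_out", "data": {
  "commands": [
    [[0,0,0.001],0,0],
    [[0,0,0],0,0]
  ]
}}

```text
time: 21.55
tool_pos: [0.5524, -0.2636, 0.1069]
tool_rot: [3.141, 0.0, 1.573]
contact_force: [0.7, 0.4, 1.2]
opening: 0.0003
grip_force: 0.8
```

Call:
{"op": "carry_out", "data": {
  "commands": [
    [[0,0,0.001],0,0],
    [[0,0,0],0,0]
  ]
}}

```text
time: 21.8
tool_pos: [0.5524, -0.2636, 0.1058]
tool_rot: [3.141, 0.0, 1.573]
contact_force: [-0.1, 0.2, 2.3]
opening: 0.0005
grip_force: 1.0
```

Call:
{"op": "carry_out", "data": {
  "commands": [
    [[0,0,0.001],0,0],
    [[0,0,0],0,0]
  ]
}}

```text
time: 22.05
tool_pos: [0.5524, -0.2637, 0.1048]
tool_rot: [3.141, 0.0, 1.573]
contact_force: [-1.2, 0.4, 3.6]
opening: 0.0007
grip_force: 1.3
```

Call:
{"op": "carry_out", "data": {
  "commands": [
    [[0,0,0.001],0,0],
    [[0,0,0],0,0]
  ]
}}

```text
time: 22.3
tool_pos: [0.5524, -0.2637, 0.1038]
tool_rot: [3.141, 0.0, 1.573]
contact_force: [-0.5, 0.4, 3.3]
opening: 0.0002
grip_force: 1.5
```

Call:
{"op": "carry_out", "data": {
  "commands": [
    [[0,0,0.001],0,0],
    [[0,0,0],0,0]
  ]
}}

```text
time: 22.55
tool_pos: [0.5524, -0.2636, 0.1027]
tool_rot: [3.141, 0.0, 1.573]
contact_force: [0.1, 0.9, 4.1]
opening: 0.0004
grip_force: 1.8
```

Call:
{"op": "carry_out", "data": {
  "commands": [
    [[0,0,0.001],0,0],
    [[0,0,0],0,0]
  ]
}}

```text
time: 22.8
tool_pos: [0.5525, -0.2637, 0.1023]
tool_rot: [3.141, 0.0, 1.573]
contact_force: [-2.9, 0.5, 6.8]
opening: 0.0011
grip_force: 3.5
```

It is at the first stop, at about 7 N. I hold there.

Call:
{"op": "carry_out", "data": {
  "commands": [
    [[0,0,0],0,0],
    [[0,0,0],0,0],
    [[0,0,0],0,0],
    [[0,0,0],0,0],
    [[0,0,0],0,0],
    [[0,0,0],0,0],
    [[0,0,0],0,0],
    [[0,0,0],0,0],
    [[0,0,0],0,0]
  ]
}}

```text
time: 23.92
tool_pos: [0.5524, -0.2637, 0.1023]
tool_rot: [3.141, 0.0, 1.573]
contact_force: [-2.0, 1.8, 6.3]
opening: 0.0002
grip_force: 3.4
```

Call:
{"op": "carry_out", "data": {
  "commands": [
    [[0,0,0.002],0,0],
    [[0,0,0.002],0,0],
    [[0,0,0.002],0,0],
    [[0,0,0],0,0]
  ]
}}

```text
time: 24.42
tool_pos: [0.5525, -0.2637, 0.0965]
tool_rot: [3.141, 0.0, 1.573]
contact_force: [-1.6, 1.8, 7.7]
opening: 0.0002
grip_force: 4.1
```

Call:
{"op": "carry_out", "data": {
  "commands": [
    [[0,0,0.001],0,0],
    [[0,0,0.001],0,0],
    [[0,0,0],0,0]
  ]
}}

```text
time: 24.8
tool_pos: [0.5526, -0.2637, 0.0961]
tool_rot: [3.14, 0.001, 1.573]
contact_force: [-5.8, 2.4, 18.0]
opening: 0.0003
grip_force: 9.2
```

Call:
{"op": "carry_out", "data": {
  "commands": [
    [[0,0,0.001],0,0],
    [[0,0,0],0,0]
  ]
}}

```text
time: 25.05
tool_pos: [0.5527, -0.2638, 0.096]
tool_rot: [3.14, 0.001, 1.573]
contact_force: [-6.9, 4.3, 24.0]
opening: 0.0002
grip_force: 11.8
```

Call:
{"op": "carry_out", "data": {
  "commands": [
    [[0,0,-0.01],0,0],
    [[0,0,-0.03],0,0],
    [[0,0,-0.05],0,0],
    [[0,0,-0.05],0,0],
    [[0.05,0,0],0,0],
    [[0.05,0,0],0,0],
    [[0.05,0,0],0,0],
    [[0.05,0,0],0,0],
    [[0.05,0,0],0,0],
    [[0,0,0],0,0]
  ]
}}

```text
time: 26.3
tool_pos: [0.5515, -0.0104, 0.2324]
tool_rot: [-3.141, -0.001, 1.577]
contact_force: [-0.2, -0.1, -0.3]
opening: 0.0002
grip_force: 0.0
```

```bash
python3 - <<'E'
from h import *
p=cam('top');s=cam('scene')
def crop(p,x,y,w,h,k): 
    im=cv2.cvtColor(p['pixels'],cv2.COLOR_RGB2BGR)[y:y+h,x:x+w]; return cv2.resize(im,None,fx=k,fy=k,interpolation=cv2.INTER_CUBIC)
cv2.imwrite('pics/m7.png',np.hstack([crop(p,300,135,100,70,4),crop(s,120,145,100,70,4)]))
E
```

```text
(no output)
```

View pics/m7.png

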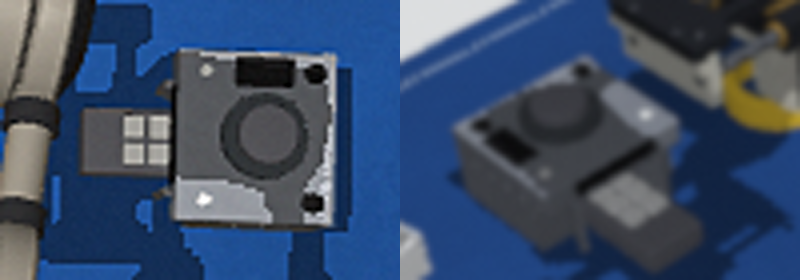

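The key cap now sits low in its collar at (265,135). The keypad is still home, tail at (82,140), and the arm is clear.

```bash
python3 -c "
from cell import robot
print(robot.hand_in())"
```

```text
the job is handed in; nothing more can be done
None
```

The keypad was drawn from the sleeve, set down on the mat, retaken at its tail and slid home in the grey tester; the key was held at its first click for just over a second, pressed fully down and released, and the job was handed in at about 26 s of the 58 s allowed (no verdict was returned).

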